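Seat a temperature logger in a dry-block heater by feel

TASK

Take the orange temperature logger out of its stand and fit it to the dry-block heater: lower its steel stem through the port in the grey collar, feel lightly over the block inside for the blind well, which you cannot see, and let the stem down until the logger is fully home, upright with its metal disc flat on the collar; be gentle throughout, because the stem ends in a fragile sensor. Only when it is home, throw the toggle switch fully over to its green dot. Leave everything else where it stands and let go of everything.

Things in the scene. Friction and masses are not known exactly. Their poses are not given: they have to be found in the camera images.
- logger: Wireless temperature logger, about 0.11 kg. Along its z, from the top: orange housing 34 (its x) x 24 (its y) x 50 mm, z = +6 to +56 mm, gripped across its 24 mm width; aluminium heat-shield disc, 52 mm across, z = 0 to +4 mm; steel stem, 10 mm across, z = 0 to -60 mm. Origin: centre of the disc's underside. It stands upright in the stand at first, disc on the stand's rim.
- logger_tip (a point): End of the logger's stem, 60 mm below the logger's origin; its last 3 mm taper from 10 to 7 mm across. It holds a fragile sensor: more than 30 N between logger and heater breaks it. Axes as the logger's.
- stand: Parking stand, fixed to the bench: a white upright tube, outer 34 mm, inner 22 mm, rim 75 mm above the bench, on a round black foot 76 mm across and 11 mm high. Origin: centre of its underside.
- heater: Dry-block heater, fixed to the bench: a white case 220 (its x) x 130 (its y) mm, its top 55 mm above the bench, with a round grey insulating collar, 110 mm across, standing 30 mm higher, centred at its x = +40 mm. Its dark display panel faces its -x. Origin: centre of its underside.
- port (a point): Centre of the mouth of the port, an upright round opening 31 mm across through the grey collar, at the level of the collar's top, 85 mm above the bench; axes as the heater's. With the logger home its origin is level with this point and 5 to 7 mm to some side; while the stem only rests on the block beside the well, it is 30 mm above.
- block_face (a point): Point on the port's axis, 30 mm below its mouth, in the flat top of a fixed metal block (dark inside). The block has one upright blind well, 11.6 mm across and 32 mm deep. It sits turned any way and slid aside, so the well's centre lies 5 to 7 mm from this point in an unknown direction. When the disc sits on the collar, the stem's tip is 2 mm off the well's bottom.
- switch_tip (a point): Centre of the 11 mm black knob at the end of the heater's toggle switch, whose bat is 34 mm long and pivots 6 mm above the case's top at the heater's x = -80 mm, y = 0. The bat swings in the heater's y-z plane only.
- switch (a joint): Angle of the toggle switch: near 0 = off, leaning toward the heater's -y side (red dot); 1.0 = on, fully over toward its +y side (green dot). It stays where it is left and takes about 1 N at the knob to move.
- balance: Precision balance, fixed furniture, beige, 316 x 239 mm and 182 mm high to the knob on its lid; it stands between the logger's stand and the heater, so carry the logger over or round it. Origin: centre of its underside, front toward -x.
- dish: Bystander: single culture dish, 58 mm across, 15 mm high; origin under its centre.
- beaker: Bystander: small clear beaker, 55 mm across, 71 mm high; origin under its centre.
- bottle: Bystander: white reagent bottle with yellow cap, 68 mm across, 150 mm high; origin under its centre.
- dish_pair: Bystander: two stacked culture dishes, 59 mm across, 30 mm high; origin under its centre.
Not all that is in view belongs to the job. Leave any blue or purple look-alike of the logger alone.

How it is judged:
By the outcome, as a careful person would: the job done as asked, in the order asked, and still so for the second after the job is handed in, with the robot touching nothing.
It also fails if it takes over 72 s, if anything falls off the work surface, if the arm or the gripper's body presses on something with over 40 N, if the wrist force passes 120 N, or if a joint passes its speed limit or range.

ROBOT

A 6-joint arm with a two-finger parallel gripper is mounted at the origin on a cart in front of the work surface, level with it; the furniture and walls round the work are solid. World frame = base frame: x ahead of the robot, y to its left, z up, the work surface at z = 0. Lengths are in m, angles in rad, forces in N, time in s.
With the tool pointing down it reaches from about 0.225 to 0.875 m from the base axis. Payload 3.4 kg.
Tool frame: the origin (TCP) lies at the very end of the fingers, on their centre line; the grasp point (between the pads) lies 19 mm behind it; z points along the fingers, y is the line along which they close (so a half turn about z gives the same grasp; the last joint's range is limited). The gripper opens to 85 mm and grips with 20 to 120 N. Pads are 22 mm wide; open, the fingers measure 114 mm over their backs; the gripper's body (76 mm by 85 mm) begins 54 mm behind the grasp point. The pads swing forward as they close: fully open they stand 13 mm farther back than shut.
Start: joints at [1.133, 0.276, 1.505, -0, 1.361, -0.121], TCP at [0.179, 0.546, 0.231] pointing down, gripper open.
Joint ranges: [-2.89, 2.89], [-0.75, 2.08], [0.22, 2.7], [-1.18, 4.32], [0.11, 2.71], [-2.7, 2.7]. Speed limits (rad/s): [2.57, 2.57, 3.14, 3.14, 3.14, 3.14].

INTERFACE

Orientations are given as a unit quaternion [w, x, y, z].
In Python, from rig import readout, vision, manip gives the robot as it stands.
- The arm moves only by the shell command python3 -m handwheel 'ROWS' [FORCE]. ROWS is JSON, a list of rows, each a list of 3 entries, a list of its own where there are three numbers: the shift along the tool's x, y, z in mm, then the turn, a rotation vector about the tool's x, y, z in units of 6 degrees (1.0 is 6 degrees), then the closure, from -1 (fully open) to 1 (shut), so that 0 is half open. A call has 1 to 20 rows; each row shifts and turns the commanded pose from where the row before left it, along the tool's axes as they then stand; what a row does not reach is not made up. A row lasts 1/8 s, in which the tool goes at most 62.5 mm and 10.7 degrees, less where a joint would pass 70% of its speed; a pose out of reach is approached as far as the arm can. A call is refused whole if a number of a shift passes 62.5 or a number of a turn 1, either way. A call with a gripper value outside its range is refused whole. The fingers move at their own pace and stop on an object; FORCE is the grip in N (left out, the last holds). Time passes only in rows, so rows that do not move let the fingers close. It gives the time, the measured TCP pose, the force, the opening and the grip force at its end, in the units of the state.
- readout.get_state(): the state, without advancing time (a new reading comes with each control period).
- vision.get_image(name): name is "side" or "top" or "wrist"; returns the picture (480x640x3 uint8, blue, green, red); there is no depth.
- vision.camera_params(name): a dict with "intrinsics" (3x3 intrinsics, pixels), "rvec" (rotation vector, rad) and "tvec" (3), from world to camera coordinates, as OpenCV has them; the wrist camera has in their place "hand_eye" (4x4, takes a point from camera to tool coordinates, whose origin is the TCP and whose axes are the flange's). Camera axes: x right, y down, z forward; pixel columns grow to the right and rows downward; lengths in m; the calibration is good to about 2 mm. The wrist camera is an equidistant fisheye: a pixel r from the principal point sees the ray r / f radians off the axis. A picture is of the moment at which its call begins: read the wrist's pose just before it. camera_params takes no time and is no camera call.
- manip.sign_off(): hands the job in; it is judged then, once.
The state is a dict: "clock": time; "qpos": joint angles; "qd": joint speeds; "effort": joint torques, N m; "position": TCP position; "ee_rot": TCP orientation; "contact_force": force on the tool from outside, world axes, zero at the start; "moment": the same for the moment, N m; "width": finger opening in m; "gripper_force": force on a finger pad.
Only numpy, scipy, OpenCV 4.12 (cv2) and the standard library are available. Lean on these libraries where they do the work, as an engineer would, in place of code of your own. Each camera call takes 0.05 s, during which the arm holds its last target. There are 200 camera calls.

## Working session

There is one attempt and no reset: what is moved stays moved. The work goes in short steps, Python scripts to look and compute and a shell command to move; the robot and the scene stay as the last step left them, time stands still between calls to the robot, and variables do not carry over. Pictures are saved under pics/ and viewed, at most 10 in all, crops included, and the job is handed in when it is done.

```bash
mkdir -p pics; python3 - <<'E'
from rig import readout, vision
import cv2,numpy as np
s=readout.get_state();print(s)
for n in("side","top","wrist"):
    cv2.imwrite(f"pics/{n}0.png",vision.get_image(n)); p=vision.camera_params(n);print(n,p)
E
```

```text
{'clock': 0.0, 'qpos': array([ 1.13299868e+00,  2.76603869e-01,  1.50615993e+00, -4.61515754e-06,
        1.36071383e+00, -1.21024606e-01]), 'qd': array([-0.00045841, -0.00033306,  0.00050812,  0.000308  , -0.00205393,
        0.00137026]), 'effort': array([-9.89057371e-04, -4.16759706e+01, -2.45802730e+01, -3.91573567e-04,
        1.09243754e-02,  3.48707874e-05]), 'position': array([0.17890018, 0.5458858 , 0.23042399]), 'ee_rot': array([-2.57758398e-04,  1.57724579e-01,  9.87482693e-01, -9.06554676e-04]), 'contact_force': array([ 0.72233067,  0.1521667 , -0.75209593]), 'moment': array([-0.0267255 , -0.00941025, -0.03739885]), 'gripper_force': 0.0, 'width': 0.08543644831360192}
side {'intrinsics': array([[538.47396524,   0.        , 313.67648044],
       [  0.        , 538.47396524, 239.48916503],
       [  0.        ,   0.        ,   1.        ]]), 'rvec': array([ 2.18987443, -0.22442575,  0.11262905]), 'tvec': array([-0.48809732,  0.13765588,  1.80095688])}
top {'intrinsics': array([[497.07460309,   0.        , 321.207264  ],
       [  0.        , 497.07460309, 239.33395936],
       [  0.        ,   0.        ,   1.        ]]), 'rvec': array([ 2.19249345, -2.14794193,  0.07708035]), 'tvec': array([-0.0176781 ,  0.50714348,  1.26786926])}
wrist {'intrinsics': array([[371.64829954,   0.        , 320.92266181],
       [  0.        , 371.64829954, 238.31294563],
       [  0.        ,   0.        ,   1.        ]]), 'hand_eye': array([[-1.16532150e-03, -9.59601101e-01, -2.81361633e-01,
         7.31412021e-02],
       [ 9.99999169e-01, -9.63240637e-04, -8.56526719e-04,
        -5.34956569e-04],
       [ 5.50905025e-04, -2.81362397e-01,  9.59601427e-01,
        -1.43188194e-01],
       [ 0.00000000e+00,  0.00000000e+00,  0.00000000e+00,
         1.00000000e+00]])}
```

View pics/top0.png

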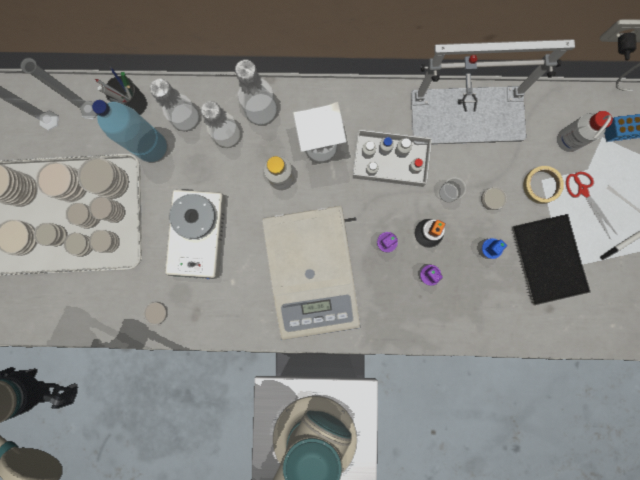

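View pics/side0.png

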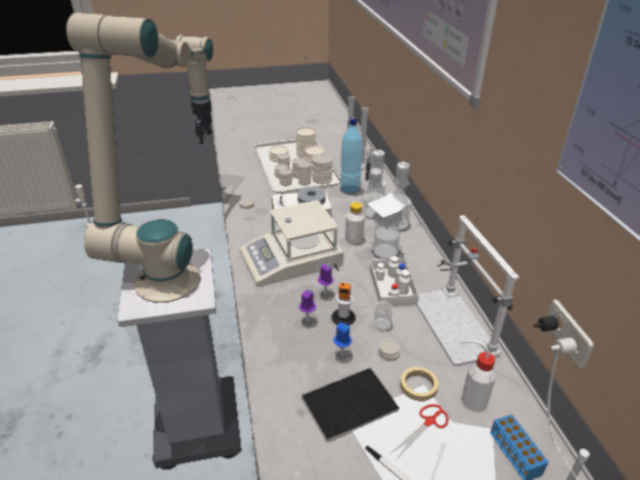

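Top view: orange logger at about (437,228) in its stand, with purple and blue look-alikes around it. The heater is at about (195,235) with its collar at (192,216), and the switch at (192,264). The balance is between them.

```bash
cat > h.py <<'E'
import cv2,numpy as np
from rig import readout, vision
from scipy.spatial.transform import Rotation as R
def fixed(n,u,v,z):
    p=vision.camera_params(n);M=cv2.Rodrigues(p["rvec"])[0];t=p["tvec"]
    d=M.T@np.linalg.inv(p["intrinsics"])@[u,v,1];c=-M.T@t
    return c+d*(z-c[2])/d[2]
def pose(s):
    q=s["ee_rot"];return R.from_quat([q[1],q[2],q[3],q[0]]).as_matrix(),np.array(s["position"])
def wrist(s,u,v,z):
    p=vision.camera_params("wrist");K=p["intrinsics"];H=p["hand_eye"];Rt,t=pose(s)
    a=np.array([u-K[0,2],v-K[1,2]])/K[0,0];r=np.hypot(*a)+1e-12
    d=Rt@H[:3,:3]@np.r_[a/r*np.sin(r),np.cos(r)];c=Rt@H[:3,3]+t
    return c+d*(z-c[2])/d[2]
def wpix(s,P):
    p=vision.camera_params("wrist");K=p["intrinsics"];H=p["hand_eye"];Rt,t=pose(s)
    c=H[:3,:3].T@(Rt.T@(np.array(P)-t)-H[:3,3]);th=np.arctan2(np.hypot(c[0],c[1]),c[2])
    return K[:2,2]+K[0,0]*th*c[:2]/np.hypot(c[0],c[1])
def shot(n,name):
    s=readout.get_state();i=vision.get_image(n);cv2.imwrite(f"pics/{name}.png",i);return s,i
E
python3 - <<'E'
from h import *
i=cv2.imread("pics/top0.png")
a=cv2.resize(i[200:300,360:520],None,fx=5,fy=5,interpolation=cv2.INTER_CUBIC)
b=cv2.resize(i[180:290,150:240],None,fx=5,fy=5,interpolation=cv2.INTER_CUBIC)
c=np.zeros((550,1250,3),np.uint8);c[:500,:800]=a;c[:,800:]=b
cv2.imwrite("pics/crop0.png",cv2.resize(c,(800,352)))
h=cv2.cvtColor(i,cv2.COLOR_BGR2HSV);m=cv2.inRange(h,(5,150,120),(18,255,255));m[:,:400]=0;m[:, 460:]=0
n,l,st,ce=cv2.connectedComponentsWithStats(m);print(st,ce)
print("logger",fixed("top",437,227,.131),"purp",fixed("top",387,241,.13),fixed("top",432,273,.13),"blue",fixed("top",493,247,.13))
for z,p in((.085,(192,216)),(.055,(172,192)),(.055,(223,195)),(.055,(213,277)),(.055,(166,275))):print(p,fixed("top",*p,z))
E
```

```text
[[     0      0    640    480 307096]
 [   431    220     14     15    104]] [[319.46011671 239.50416482]
 [437.26923077 227.20192308]]
logger [ 0.53281735 -0.28288861  0.131     ] purp [ 0.49723263 -0.16501607  0.13      ] [ 0.42374157 -0.27150048  0.13      ] blue [ 0.48800623 -0.41493362  0.13      ]
(192, 216) [0.55376391 0.31410328 0.085     ]
(172, 192) [0.61848071 0.37655733 0.055     ]
(223, 195) [0.61316061 0.24539525 0.055     ]
(213, 277) [0.40391973 0.26267659 0.055     ]
(166, 275) [0.4064519  0.38178795 0.055     ]
```

View pics/crop0.png

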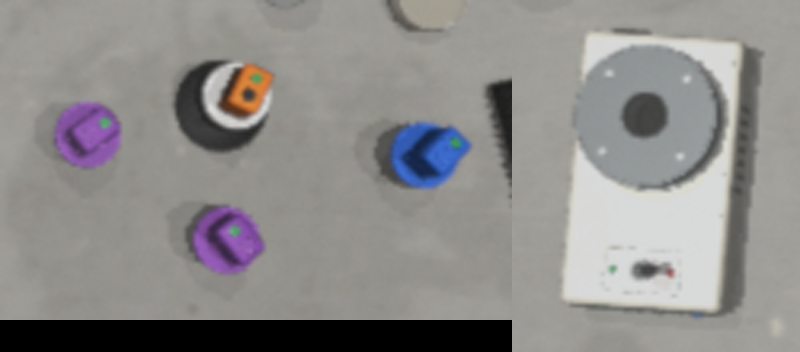

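Collar and the dark port show clearly, with the green dot on world +y. The logger housing's long axis leans about 20° in the image, so the current wrist yaw almost fits. I'll fly over the heater for a close look first.

```bash
python3 -m handwheel '[[[-48,-15,-9],[0,0,0],-1],[[-48,-15,-9],[0,0,0],-1],[[-48,-15,-9],[0,0,0],-1],[[-48,-15,-9],[0,0,0],-1],[[-48,-15,-9],[0,0,0],-1],[[-48,-15,-9],[0,0,0],-1],[[-48,-15,-9],[0,0,0],-1],[[-48,-15,-9],[0,0,0],-1],[[0,0,0],[0,0,0],-1],[[0,0,0],[0,0,0],-1]]'
python3 - <<'E'
from h import *
s,i=shot("wrist","w1");print(s["position"],s["ee_rot"])
print(wpix(s,(.554,.314,.085)))
E
```

```text
clock: 1.4
position: [0.5061, 0.3127, 0.3027]
ee_rot: [-0.001, 0.158, 0.987, -0.0]
contact_force: [0.4, -0.4, 0.5]
width: 0.0857
gripper_force: 0.0
[0.50611701 0.31273621 0.30272089] [-8.85775568e-04  1.58031401e-01  9.87433688e-01 -6.03729087e-05]
[337.64854313 250.32851605]
```

View pics/w1.png

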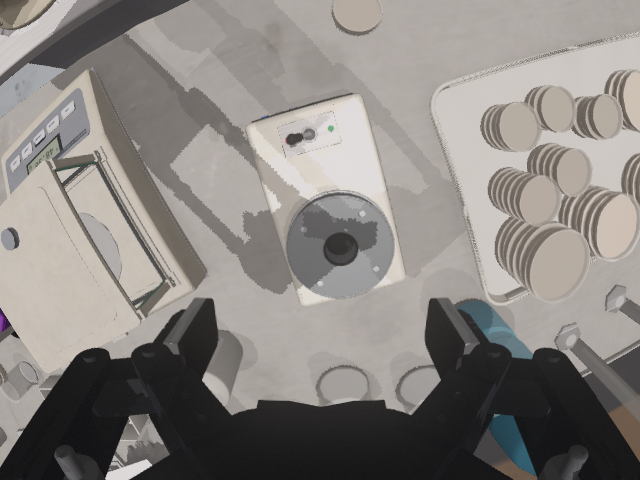

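Wrist view: port at about (341,249), collar ring around it, switch knob at (292,139) next to the red side, green dot at (331,128). Now measuring these.

```bash
python3 - <<'E'
from h import *
i=cv2.imread("pics/w1.png")
class S(dict):pass
s=dict(position=[0.50611701,0.31273621,0.30272089],ee_rot=[-8.85775568e-04,1.58031401e-01,9.87433688e-01,-6.03729087e-05])
g=cv2.cvtColor(i,cv2.COLOR_BGR2GRAY)
m=(g<70).astype(np.uint8);m[:225]=0;m[275:]=0;m[:,:315]=0;m[:,365:]=0
n,l,st,ce=cv2.connectedComponentsWithStats(m);k=1+st[1:,4].argmax();print(st[k],ce[k])
c=cv2.findContours((l==k).astype(np.uint8),0,1)[0][0][:,0]
P=np.array([wrist(s,*p,.085) for p in c])[:,:2]
(cx,cy),r=cv2.minEnclosingCircle(P.astype(np.float32));print("port",cx,cy,r)
# port rim by collar: grey collar
hs=cv2.cvtColor(i,cv2.COLOR_BGR2HSV)
gm=cv2.inRange(hs,(8,150,80),(95,255,255));gm[:110]=0;gm[145:]=0;gm[:,:280]=0;gm[:,350:]=0
grn=cv2.inRange(hs,(45,90,80),(85,255,255));red=cv2.inRange(hs,(0,110,80),(8,255,255))
for nm,mm in(("g",grn),("r",red)):
    mm[:110]=0;mm[150:]=0;mm[:,:270]=0;mm[:,350:]=0
    ys,xs=np.nonzero(mm);print(nm,len(xs),xs.mean() if len(xs) else 0,ys.mean() if len(ys) else 0, wrist(s,xs.mean(),ys.mean(),.055) if len(xs) else '')
for p in((247,124),(362,94),(406,279),(301,305)):print(p,wrist(s,*p,.055))
print("knob",wrist(s,292,139,.085))
cv2.imwrite("pics/crop1.png",np.hstack([cv2.resize(i[85:165,265:345],(400,400),interpolation=cv2.INTER_CUBIC),cv2.resize(i[185:305,280:400],(400,400),interpolation=cv2.INTER_CUBIC)]))
E
```

```text
[324 233  34  33 725] [339.36827586 246.95448276]
port 0.5535835027694702 0.31711632013320923 0.018028348684310913
g 13 330.46153846153845 127.84615384615384 [0.43456637 0.34576677 0.055     ]
r 3 286.0 140.0 [0.43194212 0.2978563  0.055     ]
(247, 124) [0.40184642 0.2644547  0.055     ]
(362, 94) [0.41027684 0.38815142 0.055     ]
(406, 279) [0.6221901  0.37716906 0.055     ]
(301, 305) [0.61472508 0.2513727  0.055     ]
knob [0.43328698 0.30650555 0.085     ]
```

View pics/crop1.png

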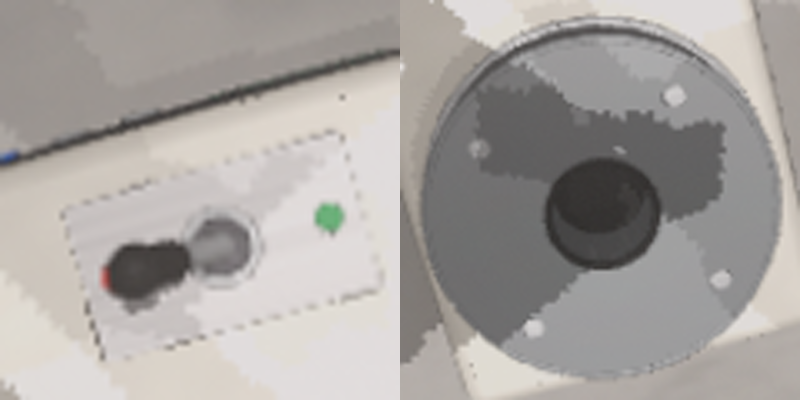

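```bash
python3 - <<'E'
from h import *
s=dict(position=[0.50611701,0.31273621,0.30272089],ee_rot=[-8.85775568e-04,1.58031401e-01,9.87433688e-01,-6.03729087e-05])
print(wrist(s,340.9,248.6,.085),wrist(s,308.8,134,.063))
E
python3 -m handwheel '[[[-15,-52,0],[0,0,0],-1],[[-15,-52,0],[0,0,0],-1],[[-15,-52,0],[0,0,0],-1],[[-15,-52,0],[0,0,0],-1],[[-15,-52,0],[0,0,0],-1],[[-15,-52,0],[0,0,0],-1],[[-15,-52,0],[0,0,0],-1],[[-15,-52,0],[0,0,0],-1],[[-15,-52,0],[0,0,0],-1],[[-15,-52,0],[0,0,0],-1],[[-15,-52,0],[0,0,0],-1],[[0,0,0],[0,0,0],-1],[[0,0,0],[0,0,0],-1]]'
python3 - <<'E'
from h import *
s,i=shot("wrist","w2");print(list(s["position"]),list(s["ee_rot"]),wpix(s,(.533,-.283,.131)))
E
```

```text
[0.55327234 0.31771521 0.085     ] [0.43372331 0.32264788 0.063     ]
clock: 3.08
position: [0.4852, -0.2805, 0.303]
ee_rot: [-0.0, 0.157, 0.988, 0.001]
contact_force: [0.1, 0.3, 0.7]
width: 0.0853
gripper_force: 0.0
[np.float64(0.4851994842491086), np.float64(-0.2805299774677488), np.float64(0.3029893247497121)] [np.float64(-0.000390457741723646), np.float64(0.15722052604170372), np.float64(0.987563085396675), np.float64(0.0008402950204816162)] [335.34687427 267.01001595]
```

View pics/w2.png

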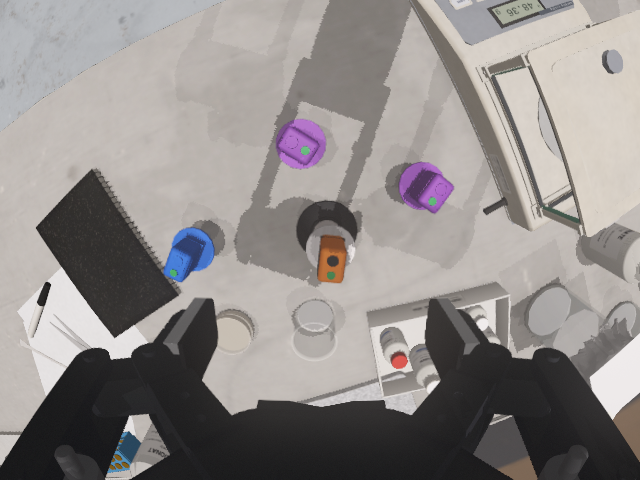

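Orange logger in its stand is at about (331,260), its long axis nearly vertical in the image. The beaker is at (315,330), the lone dish at (234,330), and the purple look-alikes are behind.

```bash
python3 - <<'E'
from h import *
i=cv2.imread("pics/w2.png")
s=dict(position=[0.4851994842491086,-0.2805299774677488,0.3029893247497121],ee_rot=[-0.000390457741723646,0.15722052604170372,0.987563085396675,0.0008402950204816162])
hs=cv2.cvtColor(i,cv2.COLOR_BGR2HSV)
m=cv2.inRange(hs,(4,120,60),(20,255,255));m[:220]=0;m[290:]=0;m[:,:300]=0;m[:,370:]=0
v=hs[...,2][m>0];print(np.percentile(v,[5,25,50,75,95]))
m2=((m>0)&(hs[...,2]>170)).astype(np.uint8)
for q in(m,m2):
    q=cv2.morphologyEx(q,cv2.MORPH_CLOSE,np.ones((13,13)))
    c=max(cv2.findContours(q.astype(np.uint8),0,1)[0],key=cv2.contourArea)
    b=cv2.boxPoints(cv2.minAreaRect(c));print(b.round(1).tolist());W=np.array([wrist(s,*p,.131)[:2] for p in b]);print(W.mean(0),W.tolist(),[np.linalg.norm(W[k]-W[k-1]) for k in range(4)],[np.degrees(np.arctan2(*(W[k]-W[k-1])[::-1])) for k in range(4)])
print("beaker",wrist(s,315,312,.071))
cv2.imwrite("pics/crop2.png",cv2.resize(i[190:300,280:390],(600,600),interpolation=cv2.INTER_CUBIC))
E
```

```text
[111. 120. 167. 184. 187.]
[[316.79998779296875, 280.5], [321.3999938964844, 234.3000030517578], [347.29998779296875, 236.89999389648438], [342.70001220703125, 283.1000061035156]]
[ 0.52490722 -0.28359225] [[0.5402961953857379, -0.30318212658985105], [0.4998266366351545, -0.28546850967615467], [0.5092398578061542, -0.26441287699538624], [0.5502662061747494, -0.2813054795295451]] [np.float64(0.02404139766598853), np.float64(0.044176435003654556), np.float64(0.02306400659906256), np.float64(0.04436802092541885)] [np.float64(-114.50053855935357), np.float64(156.36089661993927), np.float64(65.91228734632311), np.float64(-22.379418904045256)]
[[318.79998779296875, 280.5], [322.29998779296875, 249.39999389648438], [344.3999938964844, 251.8000030517578], [340.8999938964844, 283.0]]
[ 0.53139817 -0.28606161] [[0.5409480003520573, -0.3013893981954798], [0.5133099597576599, -0.28901638809601116], [0.5216742166429278, -0.2709795914924433], [0.5496604954959067, -0.28286104634184983]] [np.float64(0.02047455479475712), np.float64(0.03028122630969736), np.float64(0.019881821469906347), np.float64(0.030403959830508587)] [np.float64(-115.18408492764755), np.float64(155.88287127227113), np.float64(65.12129140578716), np.float64(-23.003442079060516)]
beaker [ 0.60035362 -0.32584628  0.071     ]
```

View pics/crop2.png

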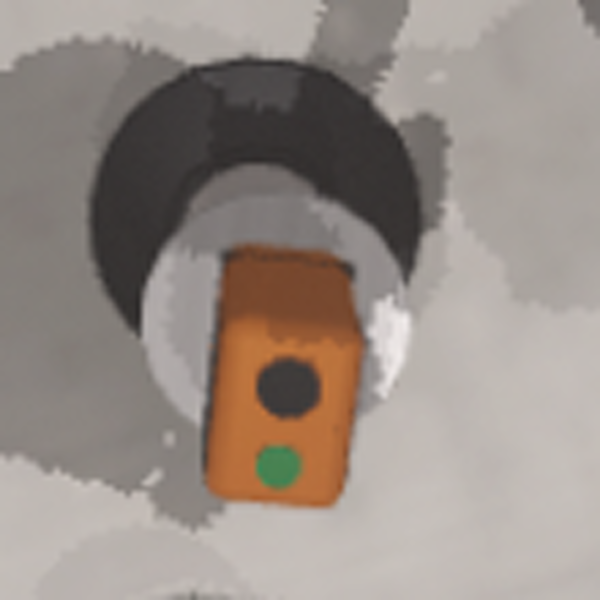

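```bash
python3 -m handwheel '[[[-11.3,2.5,35],[0,0,0],-1],[[-11.3,2.5,35],[0,0,0],-1],[[-11.3,2.5,35],[0,0,0],-1],[[-11.3,2.5,35],[0,0,0],-1],[[0,0,0],[0,0,0.85],-1],[[0,0,0],[0,0,0],-1],[[0,0,0],[0,0,0],-1]]' 30
python3 - <<'E'
from h import *
s,i=shot("wrist","w3")
hs=cv2.cvtColor(i,cv2.COLOR_BGR2HSV)
m=cv2.inRange(hs,(4,120,60),(20,255,255))
n,l,st,ce=cv2.connectedComponentsWithStats(m);k=1+st[1:,4].argmax();print(st[k])
m=(l==k);v=hs[...,2];print(np.percentile(v[m],[5,25,50,75,95]))
for th in(0,150):
    q=cv2.morphologyEx((m&(v>th)).astype(np.uint8),cv2.MORPH_CLOSE,np.ones((25,25)))
    c=max(cv2.findContours(q,0,1)[0],key=cv2.contourArea);a=cv2.approxPolyDP(c,5,True)[:,0]
    W=np.array([wrist(s,*p,.131)[:2] for p in a]);print(th,a.tolist(),W.round(4).tolist())
    Rt,t=pose(s);print("tool mm",[((Rt.T@(np.r_[w,.131]-t))*1000).round(1).tolist() for w in W])
E
```

```text
clock: 4.0
position: [0.5318, -0.2858, 0.1642]
ee_rot: [0.001, 0.2, 0.98, -0.0]
contact_force: [0.2, -0.1, -0.6]
width: 0.0853
gripper_force: 0.0
[ 300  225   46   80 2965]
[123. 131. 144. 161. 165.]
0 [[308, 225], [300, 247], [300, 298], [306, 304], [339, 304], [345, 271], [341, 231]] [[0.5031, -0.2813], [0.5119, -0.2895], [0.5376, -0.3011], [0.542, -0.2996], [0.5489, -0.2836], [0.5327, -0.2737], [0.5123, -0.2676]]
tool mm [[28.2, -7.1, 33.1], [16.9, -11.3, 33.1], [-11.2, -11.8, 33.2], [-14.8, -8.7, 33.2], [-14.8, 8.7, 33.2], [4.0, 11.4, 33.2], [25.1, 9.1, 33.1]]
150 [[342, 247], [302, 249], [305, 302], [341, 301]] [[0.5202, -0.2703], [0.5133, -0.289], [0.5407, -0.2996], [0.5476, -0.282]]
tool mm [[16.9, 9.7, 33.1], [15.8, -10.3, 33.1], [-13.6, -9.2, 33.2], [-13.0, 9.7, 33.2]]
```

```bash
python3 -m handwheel '[[[1,0,25],[0,0,0],-1],[[0,0,25],[0,0,0],-1],[[0,0,22],[0,0,0],-1],[[0,0,0],[0,0,0],-1],[[0,0,0],[0,0,0],1],[[0,0,0],[0,0,0],1],[[0,0,0],[0,0,0],1],[[0,0,0],[0,0,0],1],[[0,0,0],[0,0,0],1],[[0,0,0],[0,0,0],1],[[0,0,0],[0,0,0],1],[[0,0,0],[0,0,0],1]]' 50
```

```text
clock: 5.55
position: [0.5308, -0.2865, 0.0921]
ee_rot: [0.001, 0.202, 0.979, -0.0]
contact_force: [-1.0, 1.1, 5.7]
width: 0.0236
gripper_force: 49.4
```

```bash
python3 -m handwheel '[[[0,0,-8],[0,0,0],1],[[0,0,-16],[0,0,0],1],[[0,0,-25],[0,0,0],1],[[0,0,-25],[0,0,0],1],[[0,0,-35],[0,0,0],1],[[0,0,-35],[0,0,0],1],[[0,0,-35],[0,0,0],1],[[0,0,-35],[0,0,0],1],[[0,0,-14],[0,0,0],1],[[0,0,0],[0,0,0],1],[[0,0,0],[0,0,0],1]]'
python3 - <<'E'
from h import *
s=readout.get_state();print(s["contact_force"],s["moment"],s["position"],s["ee_rot"],s["width"])
Rt,t=pose(s);print(Rt.round(4))
s,i=shot("wrist","w4");shot("side","s4")
a=cv2.resize(i[160:400,200:440],(400,400));b=cv2.imread("pics/s4.png")
c=np.hstack([a,cv2.resize(b[180:340,260:420],(400,400),interpolation=cv2.INTER_CUBIC)])
cv2.imwrite("pics/crop4.png",c)
E
```

```text
clock: 6.92
position: [0.5297, -0.2859, 0.3176]
ee_rot: [-0.001, 0.202, 0.979, 0.001]
contact_force: [0.0, 0.5, -1.0]
width: 0.0235
gripper_force: 49.0
[ 0.04597784  0.45842111 -0.99262643] [ 0.01963409 -0.00469438  0.02710573] [ 0.52974379 -0.28594631  0.31760325] [-1.42681203e-03  2.01538613e-01  9.79479319e-01  6.45289388e-04] 0.02345430903915307
[[-9.188e-01  3.948e-01 -2.500e-03]
 [ 3.948e-01  9.188e-01  1.800e-03]
 [ 3.100e-03  7.000e-04 -1.000e+00]]
```

View pics/crop4.png

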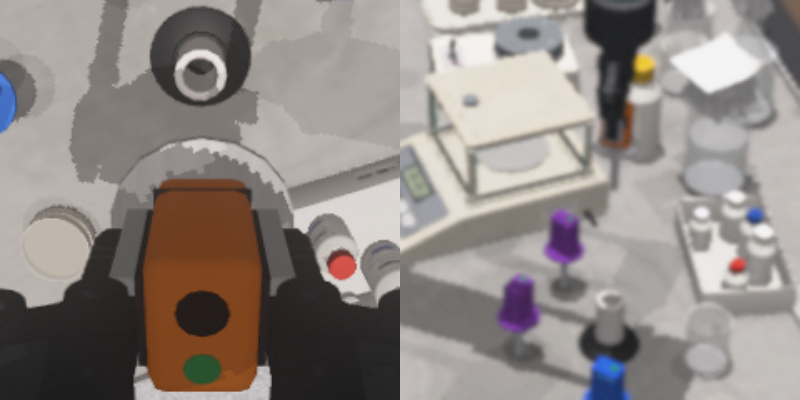

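Logger is held upright with the disc and stem hanging clear of the stand. In the wrist picture the disc's front edge is at about px (322,243) and the housing top spans rows 317–393.

```bash
python3 - <<'E'
from h import *
s=dict(position=[0.52974379,-0.28594631,0.31760325],ee_rot=[-1.42681203e-03,2.01538613e-01,9.79479319e-01,6.45289388e-04])
Rt,t=pose(s)
def tool(u,v,dz):return ((Rt.T@(wrist(s,u,v,t[2]+dz)-t))*1000).round(1)
print("disc edge",tool(321.8,242.8,-.013),tool(321.8,242.8,-.017))
i=cv2.imread("pics/w4.png");
print("col",i[265:402:4,322].tolist())
for v in(313,317,321,390,393,396):print(v,tool(322,v,.039))
print("sides",tool(200+117*.6,160+205*.6,-.013),tool(200+291*.6,160+205*.6,-.013))
# moves
P=np.array([.5533,.317]);
d=np.r_[P,0]-t;d[2]=0;print("to port tool", (Rt.T@d*1000).round(1))
E
```

```text
disc edge [25.2 -0.4 13.1] [24.  -0.4 17.1]
col [[111, 112, 118], [38, 64, 110], [37, 50, 74], [38, 64, 111], [38, 63, 111], [34, 62, 111], [33, 62, 110], [34, 62, 111], [33, 61, 111], [31, 61, 111], [31, 62, 111], [29, 61, 110], [27, 60, 111], [28, 64, 120], [30, 68, 127], [30, 68, 128], [30, 70, 129], [30, 70, 129], [25, 28, 36], [25, 27, 36], [27, 29, 38], [25, 29, 35], [26, 28, 36], [24, 27, 34], [26, 28, 34], [28, 68, 128], [29, 69, 129], [42, 74, 39], [46, 82, 42], [46, 81, 40], [46, 81, 40], [46, 82, 41], [31, 74, 137], [194, 193, 196], [197, 196, 199]]
313 [ 18.   -0.4 -38.9]
317 [ 16.6  -0.4 -38.9]
321 [ 15.1  -0.4 -39. ]
390 [-13.5  -0.4 -39. ]
393 [-14.9  -0.4 -39. ]
396 [-16.3  -0.4 -39.1]
sides [  5.9 -24.1  13. ] [ 5.8 23.8 13. ]
to port tool [216.4 563.3   1. ]
```

```bash
python3 -m handwheel '[[[10,25,0],[0,0,0],1],[[18,47,0],[0,0,0],1],[[18,47,0],[0,0,0],1],[[18,47,0],[0,0,0],1],[[18,47,0],[0,0,0],1],[[18,47,0],[0,0,0],1],[[18,47,0],[0,0,0],1],[[18,47,0],[0,0,0],1],[[18,47,0],[0,0,0],1],[[18,47,0],[0,0,0],1],[[18,47,0],[0,0,0],1],[[18,47,0],[0,0,0],1],[[8,21,0],[0,0,0],1],[[0,0,0],[0,0,0],1],[[0,0,0],[0,0,0],1]]'
python3 - <<'E'
from h import *
s,i=shot("wrist","w5");Rt,t=pose(s);print(t,Rt.round(4).tolist(),s["contact_force"],s["moment"],s["width"])
print(wpix(s,(.5535,.316,.085)))
_,a=shot("top","t5");_,b=shot("side","s5")
cv2.imwrite("pics/crop5.png",np.hstack([cv2.resize(i[150:390,200:440],(400,400)),cv2.resize(a[170:290,140:260],(400,400))]))
E
```

```text
clock: 8.9
position: [0.5542, 0.3147, 0.319]
ee_rot: [-0.0, 0.202, 0.979, -0.001]
contact_force: [0.5, 0.7, -0.9]
width: 0.0234
gripper_force: 49.2
[0.5541699  0.31473288 0.31896993] [[-0.9184, 0.3957, -0.0007], [0.3957, 0.9184, -0.0016], [0.0, -0.0017, -1.0]] [ 0.50721987  0.72527148 -0.86659479] [-0.00576214 -0.0039753  -0.03070386] 0.02339595427521827
[323.13632867 202.37282771]
```

View pics/crop5.png

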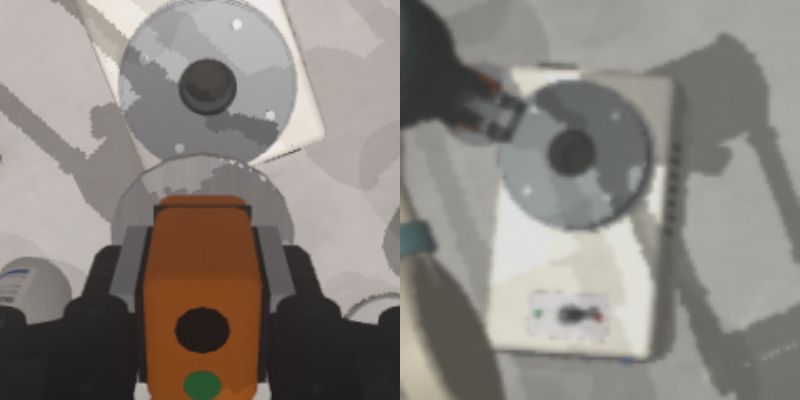

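Port in the wrist picture is at px (325,202), within 2 mm of my estimate; the top view agrees. I'll lower the stem to just above the block, at a ring point 6 mm off-centre along tool x.

```bash
python3 -m handwheel '[[[7.5,2,30],[0,0,0],1],[[0,0,40],[0,0,0],1],[[0,0,40],[0,0,0],1],[[0,0,25],[0,0,0],1],[[0,0,20],[0,0,0],1],[[0,0,15],[0,0,0],1],[[0,0,8],[0,0,0],1],[[0,0,0],[0,0,0],1],[[0,0,0],[0,0,0],1]]' 
python3 -m handwheel '[[[0,0,2],[0,0,0],1],[[0,0,2],[0,0,0],1],[[0,0,0],[0,0,0],1]]'
```

```text
clock: 10.18
position: [0.5487, 0.3212, 0.1422]
ee_rot: [0.001, 0.202, 0.979, 0.001]
contact_force: [-1.2, 0.8, -1.3]
width: 0.0234
gripper_force: 49.2
clock: 10.55
position: [0.5479, 0.321, 0.1372]
ee_rot: [-0.0, 0.201, 0.979, -0.0]
contact_force: [0.4, 0.5, -0.7]
width: 0.0238
gripper_force: 49.2
```

```bash
for k in 1 ; do python3 -m handwheel '[[[0,0,1.5],[0,0,0],1],[[0,0,0],[0,0,0],1]]'; done; python3 -m handwheel '[[[0,0,1.5],[0,0,0],1],[[0,0,0],[0,0,0],1]]'; python3 -c "
from h import *
for k in range(1):
  s=readout.get_state();print(s['position'],s['contact_force'],s['moment'])"
```

```text
clock: 10.8
position: [0.548, 0.321, 0.1357]
ee_rot: [-0.0, 0.202, 0.979, -0.0]
contact_force: [0.5, -0.9, -0.7]
width: 0.0239
gripper_force: 49.2
clock: 11.05
position: [0.548, 0.3209, 0.1342]
ee_rot: [-0.0, 0.202, 0.979, -0.0]
contact_force: [-0.0, -0.0, -0.7]
width: 0.0235
gripper_force: 49.2
[0.54800921 0.32093149 0.13417448] [-0.04905713 -0.04176563 -0.66290959] [-0.00993621  0.03771369  0.0485201 ]
```

```bash
python3 -m handwheel '[[[0,0,1],[0,0,0],1],[[0,0,0],[0,0,0],1]]' | grep -E "pos|force"; python3 -m handwheel '[[[0,0,1],[0,0,0],1],[[0,0,0],[0,0,0],1]]'| grep -E "pos|force"
```

```text
position: [0.548, 0.321, 0.1332]
contact_force: [-0.5, -0.1, -1.3]
gripper_force: 49.2
position: [0.5481, 0.321, 0.1324]
contact_force: [-0.9, -0.8, -0.9]
gripper_force: 49.4
```

```bash
python3 -m handwheel '[[[0,0,1],[0,0,0],1],[[0,0,0],[0,0,0],1]]' | grep -E "pos|force"
```

```text
position: [0.5482, 0.3211, 0.1323]
contact_force: [-0.3, -0.9, 4.8]
gripper_force: 50.0
```

Touched the block at TCP z≈0.1323 with about 5 N. Now hopping round the ring in light touches.

```bash
f() { grep -E "pos|contact"; }
python3 -m handwheel '[[[0,0,-1.5],[0,0,0],1],[[-0.8,3,0],[0,0,0],1],[[0,0,1.5],[0,0,0],1],[[0,0,0],[0,0,0],1]]'|f
python3 -m handwheel '[[[0,0,-1.5],[0,0,0],1],[[-2.2,2.2,0],[0,0,0],1],[[0,0,1.5],[0,0,0],1],[[0,0,0],[0,0,0],1]]'|f
python3 -m handwheel '[[[0,0,-1.5],[0,0,0],1],[[-3,0.8,0],[0,0,0],1],[[0,0,1.5],[0,0,0],1],[[0,0,0],[0,0,0],1]]'|f
```

```text
position: [0.5503, 0.3238, 0.1323]
contact_force: [-2.2, -0.4, 4.8]
position: [0.5532, 0.3247, 0.1322]
contact_force: [-1.3, -1.4, 5.6]
position: [0.5563, 0.3241, 0.1322]
contact_force: [-0.2, -0.8, 5.6]
```

```bash
f() { grep -E "pos|contact"; }
python3 -m handwheel '[[[0,0,-1.5],[0,0,0],1],[[-3,-0.8,0],[0,0,0],1],[[0,0,1.5],[0,0,0],1],[[0,0,0],[0,0,0],1]]'|f
python3 -m handwheel '[[[0,0,-1.5],[0,0,0],1],[[-2.2,-2.2,0],[0,0,0],1],[[0,0,1.5],[0,0,0],1],[[0,0,0],[0,0,0],1]]'|f
python3 -m handwheel '[[[0,0,-1.5],[0,0,0],1],[[-0.8,-3,0],[0,0,0],1],[[0,0,1.5],[0,0,0],1],[[0,0,0],[0,0,0],1]]'|f
```

```text
position: [0.5588, 0.3221, 0.132]
contact_force: [-1.2, 0.4, 4.0]
position: [0.5593, 0.3192, 0.1308]
contact_force: [0.5, -0.1, -1.2]
position: [0.559, 0.3162, 0.1312]
contact_force: [0.4, 0.3, -1.9]
```

The last two touches met no block, so the well lies between them. Going back to the midpoint and easing down.

```bash
f() { grep -E "pos|contact"; }
python3 -m handwheel '[[[0.4,1.5,0],[0,0,0],1],[[0,0,1],[0,0,0],1],[[0,0,0],[0,0,0],1]]'|f
python3 -m handwheel '[[[0,0,1],[0,0,0],1],[[0,0,0],[0,0,0],1]]'|f
```

```text
position: [0.5593, 0.3178, 0.1302]
contact_force: [-0.7, 0.5, -1.1]
position: [0.5593, 0.3177, 0.1292]
contact_force: [0.4, 0.4, -1.2]
```

```bash
f() { grep -E "pos|contact"; }
python3 -m handwheel '[[[0,0,0.7],[0,0,0],1],[[0,0,0],[0,0,0],1]]'|f
python3 -m handwheel '[[[0,0,0.7],[0,0,0],1],[[0,0,0],[0,0,0],1]]'|f
python3 -c "
from h import *
s=readout.get_state();print(s['position'],s['contact_force'],s['moment'])"
```

```text
position: [0.5593, 0.3178, 0.1286]
contact_force: [-0.1, 0.1, -0.2]
position: [0.5593, 0.3178, 0.1278]
contact_force: [-0.7, 0.8, -1.2]
[0.55933002 0.3177602  0.12784791] [-0.71027592  0.81501305 -1.20579028] [ 0.00303286 -0.02301038  0.02840211]
```

```bash
f() { grep -E "pos|contact"; }
python3 -m handwheel '[[[0,0,1.5],[0,0,0],1],[[0,0,1.5],[0,0,0],1],[[0,0,0],[0,0,0],1]]'|f
python3 -m handwheel '[[[0,0,1.5],[0,0,0],1],[[0,0,1.5],[0,0,0],1],[[0,0,0],[0,0,0],1]]'|f
```

```text
position: [0.5592, 0.3177, 0.1247]
contact_force: [-0.9, 0.5, -1.5]
position: [0.5592, 0.3177, 0.1217]
contact_force: [-0.5, -0.1, -0.5]
```

```bash
f() { grep -E "pos|contact"; }
python3 -m handwheel '[[[0,0,1.5],[0,0,0],1],[[0,0,2],[0,0,0],1],[[0,0,2],[0,0,0],1],[[0,0,0],[0,0,0],1]]'|f
python3 -m handwheel '[[[0,0,2],[0,0,0],1],[[0,0,2],[0,0,0],1],[[0,0,2],[0,0,0],1],[[0,0,0],[0,0,0],1]]'|f
python3 -m handwheel '[[[0,0,2],[0,0,0],1],[[0,0,2],[0,0,0],1],[[0,0,0],[0,0,0],1]]'|f
```

```text
position: [0.5592, 0.3177, 0.1161]
contact_force: [1.1, -0.9, -1.4]
position: [0.5592, 0.3178, 0.1101]
contact_force: [0.3, 0.1, -0.5]
position: [0.5592, 0.3177, 0.1062]
contact_force: [-0.3, -0.1, -1.4]
```

```bash
f() { grep -E "pos|contact"; }
python3 -m handwheel '[[[0,0,1.5],[0,0,0],1],[[0,0,1.5],[0,0,0],1],[[0,0,0],[0,0,0],1]]'|f
python3 -m handwheel '[[[0,0,0.8],[0,0,0],1],[[0,0,0],[0,0,0],1]]'|f
python3 -m handwheel '[[[0,0,0.6],[0,0,0],1],[[0,0,0],[0,0,0],1]]'|f
```

```text
position: [0.5593, 0.3177, 0.1033]
contact_force: [-0.0, 0.3, -1.0]
position: [0.5593, 0.3178, 0.1026]
contact_force: [-0.1, -0.0, -1.3]
position: [0.5594, 0.3178, 0.1021]
contact_force: [1.0, -0.5, 0.7]
```

```bash
f() { grep -E "pos|contact|width|grip"; }
python3 -m handwheel '[[[0,0,0.3],[0,0,0],1],[[0,0,0],[0,0,0],1],[[0,0,0],[0,0,0],0],[[0,0,0],[0,0,0],0],[[0,0,0],[0,0,0],-0.3],[[0,0,0],[0,0,0],-0.3],[[0,0,0],[0,0,0],-0.3]]'|f
python3 -m handwheel '[[[0,0,-10],[0,0,0],-0.3],[[0,0,-30],[0,0,0],-0.3],[[0,0,-40],[0,0,0],-0.3],[[0,0,-40],[0,0,0],-0.3],[[0,0,0],[0,0,0],-0.3],[[0,0,0],[0,0,0],-0.3]]'|f
python3 - <<'E'
from h import *
s,i=shot("wrist","w6");Rt,t=pose(s);print(t,s["ee_rot"],wpix(s,(.5593,.3178,.085)))
shot("top","t6")
_,b=shot("side","s6")
h=cv2.cvtColor(i,cv2.COLOR_BGR2HSV);m=cv2.inRange(h,(4,120,60),(20,255,255));n,l,st,ce=cv2.connectedComponentsWithStats(m);print(st[1+st[1:,4].argmax()])
cv2.imwrite("pics/crop6.png",np.hstack([cv2.resize(i,(533,400)),cv2.resize(b[150:262,240:315],(267,400),interpolation=cv2.INTER_CUBIC)]))
E
```

```text
position: [0.5594, 0.3178, 0.1017]
contact_force: [0.4, 0.6, 0.5]
width: 0.0556
gripper_force: 0.0
position: [0.559, 0.3176, 0.2217]
contact_force: [-0.9, 0.5, 0.6]
width: 0.0557
gripper_force: 0.0
[0.55895318 0.3176056  0.22168074] [-1.28358666e-04  2.01524298e-01  9.79483505e-01 -5.92889884e-05] [322.53614145 227.57010964]
[ 303  211   38   63 1876]
```

View pics/crop6.png

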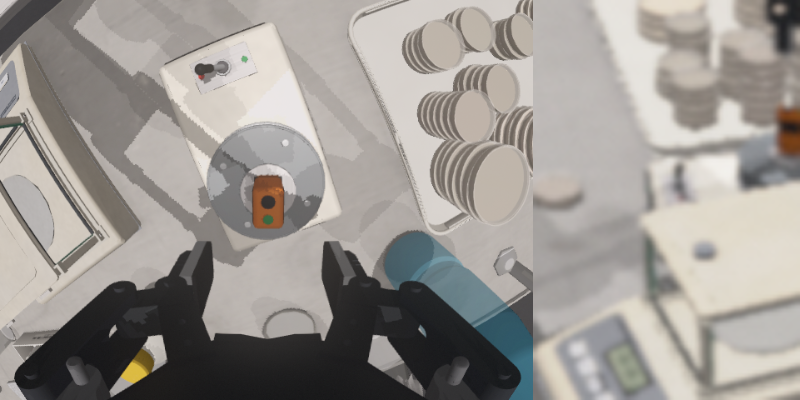

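Wrist view: logger upright with its disc flat on the collar at about (268,195), and the toggle still beside the red dot. The height drop of 30.2 mm from block face to rest also says it is home. Now the switch.

```bash
f() { grep -E "pos|contact|width|rot"; }
python3 -m handwheel '[[[0,0,0],[0,0,-0.83],0.16],[[0,0,0],[0,0,-0.83],0.16],[[0,0,0],[0,0,-0.83],0.16],[[0,0,0],[0,0,-0.83],0.16],[[25,-3.6,0],[0,0,0],0.16],[[25,-3.6,0],[0,0,0],0.16],[[25,-3.6,0],[0,0,0],0.16],[[25,-3.6,0],[0,0,0],0.16],[[25,-3.6,0],[0,0,0],0.16],[[0,0,10],[0,0,0],0.16],[[0,0,20],[0,0,0],0.16],[[0,0,0],[0,0,0],0.16],[[0,0,0],[0,0,0],0.16]]'|f
python3 - <<'E'
from h import *
s,i=shot("wrist","w7");Rt,t=pose(s);print(t,Rt.round(3).tolist(),[wpix(s,p) for p in((.433,.307,.091),(.434,.3233,.061))])
h=cv2.cvtColor(i,cv2.COLOR_BGR2HSV);u,v=wpix(s,(.433,.307,.091)).astype(int)
x0,y0=u-40,v-40;g=h[y0:v+40,x0:u+40]
for nm,m in(("dark",(g[...,2]<75).astype(np.uint8)),("green",cv2.inRange(g,(45,90,60),(85,255,255))),("red",cv2.inRange(g,(0,110,60),(8,255,255)))):
    n,l,st,ce=cv2.connectedComponentsWithStats(m)
    for k in range(1,n):
        if st[k,4]>8:
            c=ce[k]+[x0,y0];print(nm,st[k]+[x0,y0,0,0,0],c,wrist(s,*c,.091 if nm=="dark" else .055))
E
```

```text
position: [0.4343, 0.3072, 0.1915]
ee_rot: [-0.0, 0.029, 1.0, -0.0]
contact_force: [-0.5, -0.1, 0.4]
width: 0.0362
[0.43427063 0.30715881 0.19150006] [[-0.998, 0.058, -0.0], [0.058, 0.998, -0.0], [0.0, -0.0, -1.0]] [array([321.06319037, 239.08510788]), array([342.48946666, 227.97246753])]
dark [314 230  21  17 246] [323.45528455 237.79674797] [0.43218125 0.30868552 0.091     ]
red [309 224   6   7  36] [311.5        226.83333333] [0.43325502 0.29953401 0.055     ]
```

```bash
f() { grep -E "pos|contact|width|rot"; }
python3 -m handwheel '[[[1.5,0,30],[0,0,0],0.16],[[0,0,30],[0,0,0],0.16],[[0,0,30],[0,0,0],0.16],[[0,0,17],[0,0,0],0.16],[[0,0,0],[0,0,0],0.16],[[0,0,0],[0,0,0],0.16]]'|f
python3 -m handwheel '[[[0,5,0],[0,0,0],0.16],[[0,5,0],[0,0,0],0.16],[[0,5,0],[0,0,0],0.16],[[0,5,0],[0,0,0],0.16],[[0,0,0],[0,0,0],0.16]]'|f
```

```text
position: [0.433, 0.3076, 0.0857]
ee_rot: [0.001, 0.029, 1.0, 0.001]
contact_force: [-0.1, -0.5, 0.7]
width: 0.036
position: [0.4332, 0.3278, 0.0847]
ee_rot: [0.0, 0.029, 1.0, 0.0]
contact_force: [-0.9, 0.4, -0.4]
width: 0.0356
```

```bash
f() { grep -E "pos|contact"; }
python3 -m handwheel '[[[0,5,0],[0,0,0],0.16],[[0,5,0],[0,0,0],0.16],[[0,5,0],[0,0,0],0.16],[[0,5,0],[0,0,0],0.16],[[0,0,0],[0,0,0],0.16]]'|f
python3 -m handwheel '[[[0,2,0],[0,0,0],0.16],[[0,0,0],[0,0,0],0.16]]'|f
python3 -m handwheel '[[[0,2,0],[0,0,0],0.16],[[0,0,0],[0,0,0],0.16]]'|f
```

```text
position: [0.4344, 0.3477, 0.0846]
contact_force: [-1.2, 0.4, 0.4]
position: [0.4344, 0.3492, 0.0847]
contact_force: [0.6, 0.6, -0.1]
position: [0.4344, 0.3504, 0.0846]
contact_force: [0.0, -3.8, 0.4]
```

```bash
f() { grep -E "pos|contact"; }
python3 -m handwheel '[[[0,1,0],[0,0,0],0.16],[[0,0,0],[0,0,0],0.16]]'|f
python3 -m handwheel '[[[0,1,0],[0,0,0],0.16],[[0,0,0],[0,0,0],0.16]]'|f
```

```text
position: [0.4344, 0.3507, 0.0845]
contact_force: [-0.2, -6.4, 0.4]
position: [0.4343, 0.3509, 0.0844]
contact_force: [0.8, -6.4, 0.1]
```

Hard stop reached. Back off, rise, and check.

```bash
f() { grep -E "pos|contact"; }
python3 -m handwheel '[[[0,-5,0],[0,0,0],0.16],[[0,-7,0],[0,0,0],0.16],[[0,0,0],[0,0,0],0.16],[[0,0,-25],[0,0,0],0.16],[[0,0,-40],[0,0,0],0.16],[[0,0,-40],[0,0,0],0.16],[[0,0,-40],[0,0,0],0.16],[[0,0,0],[0,0,0],0.16],[[0,0,0],[0,0,0],0.16]]'|f
python3 - <<'E'
from h import *
s,i=shot("wrist","w8");Rt,t=pose(s);print(t)
K=[(.433,.307,.091),(.435,.3393,.091)];print([wpix(s,p).round(0) for p in K])
h=cv2.cvtColor(i,cv2.COLOR_BGR2HSV);u,v=wpix(s,(.434,.323,.075)).astype(int)
x0,y0=u-45,v-40;g=h[y0:v+40,x0:u+45]
for nm,m in(("dark",(g[...,2]<75).astype(np.uint8)),("green",cv2.inRange(g,(45,90,60),(85,255,255))),("red",cv2.inRange(g,(0,110,60),(8,255,255)))):
    n,l,st,ce=cv2.connectedComponentsWithStats(m)
    for k in range(1,n):
        if st[k,4]>8:
            c=ce[k]+[x0,y0];print(nm,st[k]+[x0,y0,0,0,0],wrist(s,*c,.091 if nm=="dark" else .055))
m=cv2.inRange(h,(4,120,60),(20,255,255));n,l,st,ce=cv2.connectedComponentsWithStats(m);k=1+st[1:,4].argmax();print(st[k])
c=cv2.findContours((l==k).astype(np.uint8),0,1)[0][0];b=cv2.approxPolyDP(c,4,True)[:,0];print([wrist(s,*p,.141)[:2].round(4).tolist() for p in b])
E
```

```text
position: [0.4335, 0.3411, 0.2292]
contact_force: [-0.6, 0.1, -0.7]
[0.43354805 0.34109704 0.22920496]
[array([278., 229.]), array([319., 229.])]
dark [306 221  19  14 178] [0.43337866 0.336675   0.091     ]
red [271 216   7   6  28] [0.43291092 0.29934212 0.055     ]
[ 283  348   37   57 1468]
[[0.5109, 0.3193], [0.5328, 0.3081], [0.5428, 0.3071], [0.5301, 0.3138], [0.5617, 0.3026], [0.567, 0.3248], [0.55, 0.3324], [0.5189, 0.3343]]
```

```bash
python3 -c "
from rig import manip;print(manip.sign_off())"
```

```text
the job is handed in; nothing more can be done
None
```

The logger is home in the heater's well with its disc on the collar, the switch was then thrown to its stop at the green dot, and the job is handed in with the gripper clear; no reading showed more than about 6.5 N during the fitting and the switch throw.

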